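Restock the spice rack and swing its retaining bar home

ROBOT

A 7-joint arm with a two-finger parallel gripper is mounted at the origin on a cart in front of the work surface, level with it; the furniture and walls round the work are solid. World frame = base frame: x ahead of the robot, y to its left, z up, the work surface at z = 0. Lengths are in m, angles in rad, forces in N, time in s.
With the tool pointing down it reaches from about 0.35 to 0.9 m from the base axis. Payload 8.1 kg.
Tool frame: the origin (TCP) lies midway between the tips of the shut fingers; the grasp point (between the pads) lies 19 mm behind it (pinch_z is the distance from the TCP to the grasp point, in m); z points along the fingers, y is the line along which they close (so a half turn about z gives the same grasp; the last joint's range is limited). The gripper opens to 85 mm and grips with 20 to 120 N. Pads are 22 mm wide; open, the fingers measure 114 mm over their backs; the gripper's body (76 mm by 85 mm) begins 54 mm behind the grasp point. The pads swing forward as they close: fully open they stand 13 mm farther back than shut.
Start: joints at [-1.306, 0.434, 0.025, 1.573, -0.012, 1.134, -0.075], TCP at [0.225, 0.583, 0.231] pointing down, gripper open.
Joint ranges: [-2.62, 2.62], [-0.44, 2.09], [-1.27, 1.32], [0.08, 2.57], [-1.32, 4.46], [0.12, 2], [-2.74, 2.74]. Speed limits (rad/s): [2.22, 2.22, 3.01, 3.01, 3.14, 3.14, 3.14].

INTERFACE

Orientations are given as a rotation vector (axis times angle).
In Python, from workcell import * gives the robot as it stands.
- The arm moves only by the tool drive_tool, never from a script. Its argument "series" is a list of rows, each a list of 2 entries, a list of its own where there are three numbers: the shift along the tool's x, y, z each as a share of 0.4 m, from -1 to 1, then the turn, a rotation vector about the tool's x, y, z each as a share of 90 degrees, from -1 to 1. A call has 1 to 10 rows; each row is the pose to reach, as a shift and turn from the pose commanded when the call began, along the tool's axes at that moment; what a row does not reach only later rows make up. A row lasts 1/10 s, in which the tool goes at most 50 mm and 8.59 degrees, less where a joint would pass 70% of its speed; a pose out of reach is approached as far as the arm can. A call with a number of a shift or a turn outside -1 to 1 is refused whole. A call with a gripper value outside its range is refused whole. "claw" is the opening, from 0 (shut) to 1 (fully open), set as the call begins (left out, the last holds). The fingers move at their own pace and stop on an object; "newtons" is the grip in N (left out, the last holds). Time passes only in rows, so rows that repeat a pose let the fingers close. It gives the time, the measured TCP pose, the force, the opening and the grip force at its end, in the units of the state.
- observe(): the state, without advancing time (a new reading comes with each control period).
- snapshot(name): name is "scene" or "top" or "wrist"; returns a dict with "image" (480x640x3 uint8, red, green, blue), "vertical_fov" (degrees; the focal length in pixels is half the picture's height over the tangent of half this angle, whatever the lens; pixels are square), "cx", "cy" (the principal point, pixels), "rvec" (rotation vector, rad) and "tvec" (3), from world to camera coordinates, as OpenCV has them; the wrist camera has in their place "T_tool_cam" (4x4, takes a point from camera to tool coordinates, whose origin is the TCP and whose axes are the flange's). Camera axes: x right, y down, z forward; pixel columns grow to the right and rows downward; lengths in m; the calibration is good to about 2 mm. The wrist camera is an equidistant fisheye: a pixel r from the principal point sees the ray r / f radians off the axis. A picture is of the moment at which its call begins: read the wrist's pose just before it. There is no depth.
- job_done(): hands the job in; it is judged then, once.
Trained networks look in a picture, given as the dict that the camera call returned (one of the last four; its "shot" number tells which), for a name from the list of things; names that differ only in an ending like _2 or _b are one class to them, and where a whole thing is asked for, a point or a joint stands for the part that bears it (a point fixed in the world has none). Each returns a list of dicts, best first, with "score" (0 to 1); they miss things now and then, are a little off and sometimes report something else, mostly with a low value. They report only what shows in the picture. A call takes as long as a camera call.
- search_frame(thing, picture): "point" ([column, row] in pixels, amid what is visible of it).
- silhouettes(thing, picture): "region" (480x640 bool, what is visible of it) and "point" ([column, row] in pixels, amid what is visible of it).
- place_of(thing, picture): "point" ([column, row] in pixels: a listed point, or the origin of a listed thing).
The state is a dict: "t": time; "joint_positions": joint angles; "joint_velocities": joint speeds; "joint_efforts": joint torques, N m; "tool_pos": TCP position; "tool_rot": TCP orientation; "contact_force": force on the tool from outside, world axes, zero at the start; "wrist_torque": the same for the moment, N m; "opening": finger opening in m; "grip_force": force on a finger pad.
Only numpy, scipy, OpenCV 4.12 (cv2) and the standard library are available. Lean on these libraries where they do the work, as an engineer would, in place of code of your own. Each camera call takes 0.05 s, during which the arm holds its last target. There are 200 camera calls.

TASK

Set the spice jar that was left out on the worktop down upright in the empty bay of the small wooden spice rack and let go of it. Then swing the rack's stiff retaining bar shut by its free end until it bears on the rubber stop and the sprung buffer is pushed all the way in, lean on it firmly for a moment without forcing it, and leave it resting against the stop. Leave everything else where it is.

Things in the scene. Friction and masses are not known exactly. Their poses are not given: they have to be found in the camera images.
- rack: Low rack of light wood, fixed to the worktop. Origin: on the worktop, midway between its two jar bays; x to its back (away from the robot), y to its left, z up. Base board 8 mm thick, x -75 to +40, y +-117 mm. Bays at y +31.5 (occupied) and -31.5 mm (empty). Over the worktop the back wall is 37 mm high, the front lip 25, the dividers 33. Pivot post at x -60, y +95 mm.
- bay (a point): Centre of the floor of the empty bay, 8 mm above the worktop; inside, the bay is 60 mm along the rack's x by 57 mm along its y. Its axes are the rack's.
- bar: Wooden retaining bar, 14 mm wide, 22 mm high, level, on an upright pin. Origin: on the pin, at mid-height, 51 mm over the worktop. It runs along its own -y to its free end 228 mm away. Push on its -x face; its +x face meets the stop. Starts 0.35 to 0.65 rad open, free end towards the robot; shuts by moving the free end to the back, its x axis coming into line with the rack's. Stays where left.
- bar_end (a point): Point on the bar's centre line 215 mm from the pin, 13 mm short of the free end, at mid-height; a good place to push. Axes as the bar's. The pivot is stiff: 3.5 to 4 N here keep the bar moving. Pressing here with the bar at the stop, the hand gives 0.86 times the force on the stop plus what the stiff pivot takes, 0 to 3.8 N; 10.5 to 14 N by hand is right.
- stop: Wooden stop post, 30 x 26 x 62 mm, on the rack beyond the empty bay, at rack x +10, y -90 mm. Origin: centre of its underside, 8 mm over the worktop; axes as the rack's. Carries the screw and buffer that meet the bar 185 mm from the pin. Press the bar on them with at least 7 N for a third of a second; over 20 N between bar and stop is forcing it.
- jar: The spice jar left out on the worktop: a clear jar with a dark screw cap, 41 mm in diameter, 105 mm tall, 0.08 to 0.15 kg. Origin: centre of its underside; z up.
- jar_in_rack: A like spice jar, 41 mm in diameter and 105 mm tall, standing in the rack's other bay, the one nearer the pin; it stays there. Origin: centre of its underside.
- honey_pot: Turned wooden honey pot, 76 mm in diameter, 82 mm tall, standing near the jar; to be left alone. Origin: centre of its underside.
- mug: Grey mug, 81 mm in diameter, 88 mm tall, with a handle, standing behind the rack; to be left alone. Origin: centre of its underside.
- stop_face (a point): Where the screw leaves the post's front face, at the bar's height. A steel screw with a black rubber buffer, 20 mm across, points from here to the rack's -x. How far it is screwed out differs and is not measured: the free buffer's tip is 53 to 67 mm from here, met with the bar 0.02 to 0.11 rad open. It gives 5 mm on a weak spring (1.3 to 2.9 N), then is solid; the stiff bar then keeps it in.

How it is judged:
On the way, in this order (a step that is already met when the one before it is completed fails the run):
1. the jar stands upright on the floor of the empty bay and is released (horizontal distance between jar and bay below 0.014 m and z of jar in the frame of bay between -0.004 and 0.004 m and angle between jar's own z axis and vertical below 0.1 rad and contact force between the fingers and jar below 0.1 N), for 0.2 s.
2. the bar is pressed against the stop with at least 7 N (contact force between bar and stop above 7 N), for 0.3 s.
At the end, for the whole second after the job is handed in: The jar stands upright (within 0.1 rad) on the floor of the formerly empty bay, its axis within 14 mm of the bay's centre, at rest; the other jar still stands upright in its bay; the bar is at rest and still bears on the rubber stop with more than 1 N by itself (horizontal distance between jar and bay below 0.014 m and z of jar in the frame of bay between -0.004 and 0.004 m and angle between each of jar, jar_in_rack's own z axis and vertical below 0.1 rad and linear speed of jar below 0.02 m/s and contact force between bar and stop above 1 N and angular speed of bar below 0.03 rad/s and horizontal distance between jar_in_rack and rack below 0.05 m); the robot touches nothing.
It fails at once if the bar is forced against the stop with more than 20 N (contact force between bar and stop above 20 N).
It fails at once if the jar is let go in the air, its underside more than 30 mm above the worktop (height (world z) of jar above 0.03 m and contact force between the fingers and jar below 0.1 N).
It fails at once if the other jar in the rack is knocked or tipped (distance of jar_in_rack from where it was at the start of the episode above 0.03 m or angle between jar_in_rack's own z axis and vertical above 0.3 rad).
It fails at once if the honey pot or the mug is shifted by more than 30 mm (distance of any of honey_pot, mug from where it was at the start of the episode above 0.03 m).
It also fails if it takes over 72 s, if anything falls off the work surface, if the arm or the gripper's body presses on something with over 40 N, if the wrist force passes 120 N, or if a joint passes its speed limit or range.

## Working session

There is one attempt and no reset: what is moved stays moved. The work goes in short steps, Python scripts to look and compute and a tool call to move; the robot and the scene stay as the last step left them, time stands still between calls to the robot, and variables do not carry over. Pictures are saved under pics/ and viewed, at most 10 in all, crops included, and the job is handed in when it is done.

Besides the shell and the picture viewer there is one more tool, called after "Request:" by a JSON object that holds its "api" and its "payload". drive_tool: Moves the arm, as the interface text tells. Shift numbers are shares of 0.4 m and turn numbers shares of 90 degrees, none past 1 either way. Its arguments: {"type":"object","properties":{"series":{"type":"array"},"claw":{"type":"number"},"newtons":{"type":"number"}},"required":["series"]}

```bash
mkdir -p pics; cat > h.py <<'E'
from workcell import *
import numpy as np, cv2
from scipy.spatial.transform import Rotation as R
def cam(s):
    f=240/np.tan(np.radians(s["vertical_fov"])/2)
    return f,R.from_rotvec(s["rvec"]).as_matrix(),np.array(s["tvec"])
def ray(s,p):
    f,M,t=cam(s); d=M.T@np.array([(p[0]-s["cx"])/f,(p[1]-s["cy"])/f,1]); return -M.T@t,d
def atz(s,p,z):
    o,d=ray(s,p); return o+d*(z-o[2])/d[2]
def proj(s,X):
    f,M,t=cam(s); c=M@np.array(X)+t; return np.array([s["cx"]+f*c[0]/c[2],s["cy"]+f*c[1]/c[2]])
def tri(s1,p1,s2,p2):
    A=[];b=[]
    for s,p in((s1,p1),(s2,p2)):
        o,d=ray(s,p); d=d/np.linalg.norm(d); P=np.eye(3)-np.outer(d,d); A.append(P);b.append(P@o)
    return np.linalg.lstsq(np.vstack(A),np.hstack(b),rcond=None)[0]
E
python3 - <<'E'
from h import *
np.set_printoptions(precision=4,suppress=True)
o=observe();print(o["tool_pos"],o["tool_rot"],o["opening"],o["t"])
a=snapshot("scene");b=snapshot("top")
cv2.imwrite("pics/a.png",a["image"][...,::-1]);cv2.imwrite("pics/b.png",b["image"][...,::-1])
for s in(a,b): print(cam(s)[0], -cam(s)[1].T@cam(s)[2])
Z=dict(rack=0,bay=.008,bar=.051,bar_end=.051,stop=.008,jar=0,jar_in_rack=.008,honey_pot=0,mug=0,stop_face=.051)
for n,z in Z.items():
    ps=[]
    for s in(a,b):
        r=place_of(n,s)[:2]
        for q in r: print(n,s is b,round(q["score"],2),np.array(q["point"]),atz(s,q["point"],z))
        ps.append(r[0]["point"] if r else None)
    if all(p is not None for p in ps): print("   tri",tri(a,ps[0],b,ps[1]))
E
```

```text
[0.2246 0.5827 0.2305] [-0.5746 -3.0885  0.0024] 0.08545153147532096 0.0
519.743391520946 [ 0.025  -0.5885  0.6698]
459.5663053602213 [ 0.4109 -0.0361  1.1168]
rack False 0.64 [286.7 249.2] [0.662 0.045 0.   ]
rack True 0.6 [272.  238.7] [0.653  0.0495 0.    ]
   tri [0.6565 0.0463 0.0014]
bay False 0.95 [290.3 253.6] [0.6482 0.0211 0.008 ]
bay True 0.85 [284.9 236.3] [0.6571 0.0172 0.008 ]
   tri [0.6537 0.0201 0.0065]
bar False 0.61 [232.2 220.9] [0.6103 0.155  0.051 ]
bar True 0.88 [228.6 252. ] [0.6105 0.1472 0.051 ]
   tri [0.6076 0.1477 0.056 ]
bar_end False 0.87 [256.5 286.8] [ 0.4949 -0.0404  0.051 ]
bar_end True 0.74 [308.  299.7] [ 0.4972 -0.0387  0.051 ]
   tri [ 0.4971 -0.0385  0.0486]
stop False 0.81 [316.1 265.2] [ 0.6542 -0.0455  0.008 ]
stop True 0.58 [312.2 237.8] [ 0.6529 -0.0502  0.008 ]
   tri [ 0.6512 -0.0494  0.0122]
jar False 0.73 [401.6 338.6] [ 0.6045 -0.2862  0.    ]
jar True 0.75 [408.8 257.6] [ 0.6032 -0.289   0.    ]
   tri [ 0.6022 -0.2879  0.0032]
jar_in_rack False 0.84 [273.1 245.2] [0.6456 0.0694 0.008 ]
jar_in_rack True 0.65 [258.3 236.5] [0.657  0.0827 0.008 ]
   tri [ 0.6602  0.0844 -0.0073]
honey_pot False 0.65 [345.  376.1] [ 0.4748 -0.2628  0.    ]
honey_pot True 0.89 [402.9 305.1] [ 0.4864 -0.2689  0.    ]
   tri [ 0.4818 -0.2651 -0.0023]
mug False 0.88 [362.4 233.1] [ 0.8176 -0.0416  0.    ]
mug True 0.91 [311.3 175.4] [ 0.8179 -0.0493  0.    ]
   tri [ 0.8137 -0.0474  0.0056]
stop_face True 0.64 [307.9 299.1] [ 0.4986 -0.0385  0.051 ]
stop_face True 0.58 [309.3 238.7] [ 0.6414 -0.0427  0.051 ]
```

View pics/a.png

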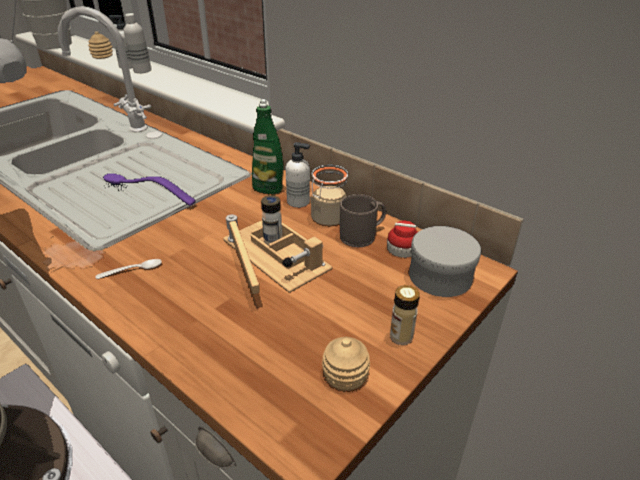

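View pics/b.png

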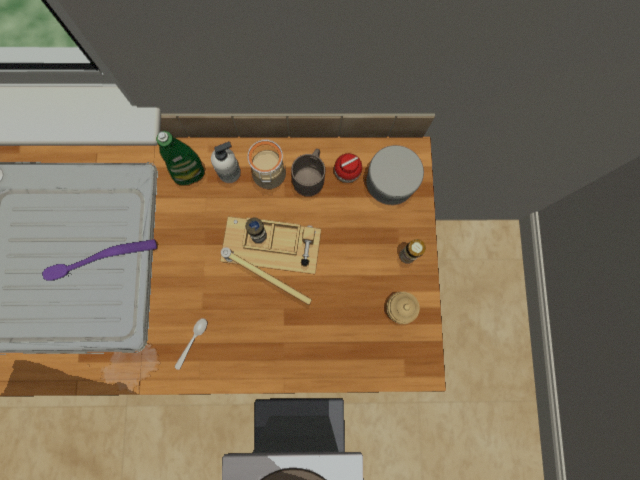

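```bash
cat > fit.py <<'E'
from h import *
from scipy.optimize import least_squares
np.set_printoptions(precision=4,suppress=True)
a=snapshot("scene");b=snapshot("top")
K={"rack":(0,0,0),"bay":(0,-.0315,.008),"stop":(.01,-.09,.008),"bar":(-.06,.095,.051)}
obs=[]
for s in(a,b):
    for n,X in K.items():
        r=place_of(n,s)
        if r: obs.append((s,X,np.array(r[0]["point"]),n))
def W(p,X):
    c,sn=np.cos(p[2]),np.sin(p[2]); return np.array([p[0]+c*X[0]-sn*X[1],p[1]+sn*X[0]+c*X[1],X[2]])
f=lambda p:np.hstack([proj(s,W(p,X))-q for s,X,q,n in obs])
r=least_squares(f,[.655,.047,-.1],loss="soft_l1")
p=r.x;print("rack",p,np.degrees(p[2]));print(f(p).reshape(-1,2))
be=[place_of("bar_end",s)[0]["point"] for s in(a,b)]
print([atz(s,q,.051) for s,q in zip((a,b),be)]);e=np.mean([atz(s,q,.051) for s,q in zip((a,b),be)],0)
pin=W(p,(-.06,.095,.051));d=e-pin;print("pin",pin,"len",np.linalg.norm(d),"bar yaw",np.arctan2(d[0],-d[1]))
print("bay",W(p,(0,-.0315,.008)))
L=[[(-.075,-.117,.008),(.04,-.117,.008),(.04,.117,.008),(-.075,.117,.008)],[(.03,-.06,.008),(-.03,-.06,.008),(-.03,-.003,.008),(.03,-.003,.008)],[(-.005,-.105,.07),(.025,-.105,.07),(.025,-.075,.07),(-.005,-.075,.07)]]
out=[]
for s,(u,v) in((a,(215,190)),(b,(215,205))):
    im=cv2.resize(s["image"][v:v+120,u:u+130][...,::-1],None,fx=3,fy=3,interpolation=cv2.INTER_CUBIC)
    for l in L: cv2.polylines(im,[np.array([((proj(s,W(p,X))-[u,v]+.5)*3) for X in l],np.int32)],True,(0,0,255),1)
    cv2.line(im,*[tuple(int(k) for k in (proj(s,X)-[u,v]+.5)*3) for X in (pin,e)],(255,0,0),1)
    out.append(im)
cv2.imwrite("pics/fit.png",np.hstack(out))
# jar, silhouette
for s in(a,b):
    for n in("jar","honey_pot"):
        g=silhouettes(n,s)[0]["region"];yy,xx=np.nonzero(g);print(n,xx.min(),xx.max(),yy.min(),yy.max())
for X in((.603,-.288,0),(.603,-.288,.105)):print([proj(s,X) for s in (a,b)])
E
python3 fit.py
```

```text
rack [ 0.6547  0.047  -0.092 ] -5.272796782529947
[[ 0.786  -1.913 ]
 [ 2.6856  0.4526]
 [-0.7087  0.5358]
 [-0.9663  1.0573]
 [-0.4661 -0.2832]
 [-1.4714 -0.0975]
 [ 0.2122  0.456 ]
 [ 0.4782 -0.2407]]
[array([ 0.4896, -0.0452,  0.051 ]), array([ 0.499 , -0.0381,  0.051 ])]
pin [0.6037 0.1471 0.051 ] len 0.21808182434855308 bar yaw -0.5252683235017603
bay [0.6518 0.0156 0.008 ]
jar 390 419 285 344
honey_pot 323 369 337 389
jar 398 425 239 263
honey_pot 386 419 292 323
[array([402.0078, 339.5839]), array([408.3947, 257.6684])]
[array([408.4576, 294.4321]), array([418.4808, 249.693 ])]
```

View pics/fit.png

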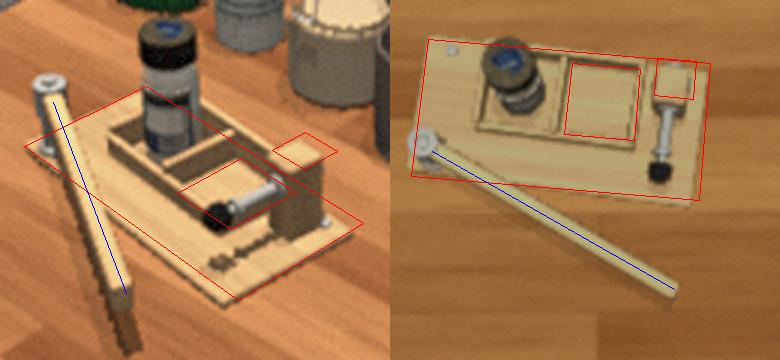

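```bash
sed -i 's#^def W#for s,X,q in ((b,(-.075,-.117,.008),(314.8,272.8)),(b,(.04,-.117,.008),(320.5,226.2)),(a,(-.075,-.117,.008),(288.5,291.2)),(a,(.04,-.117,.008),(335.2,266.8))): obs.append((s,X,np.array(q),"c"))\ndef W#' fit.py; python3 fit.py
```

```text
rack [ 0.6558  0.0492 -0.1413] -8.098010007275663
[[ 0.6938 -0.8431]
 [ 3.8062 -2.6964]
 [-2.3158 -1.0321]
 [ 1.4304  0.6772]
 [ 0.1506  1.898 ]
 [ 0.0619  1.0925]
 [-1.5796  1.1011]
 [ 0.8877  0.0285]
 [ 0.1302  0.3001]
 [ 0.5289  1.3319]
 [ 1.477  -1.9806]
 [-1.2714 -1.8834]]
[array([ 0.4911, -0.041 ,  0.051 ]), array([ 0.4988, -0.0348,  0.051 ])]
pin [0.6097 0.1517 0.051 ] len 0.22163229763195882 bar yaw -0.5444585542185739
bay [0.6513 0.018  0.008 ]
jar 390 419 285 344
honey_pot 322 369 337 389
jar 399 425 239 263
honey_pot 386 419 292 323
[array([402.0078, 339.5839]), array([408.3947, 257.6684])]
[array([408.4576, 294.4321]), array([418.4808, 249.693 ])]
```

View pics/fit.png

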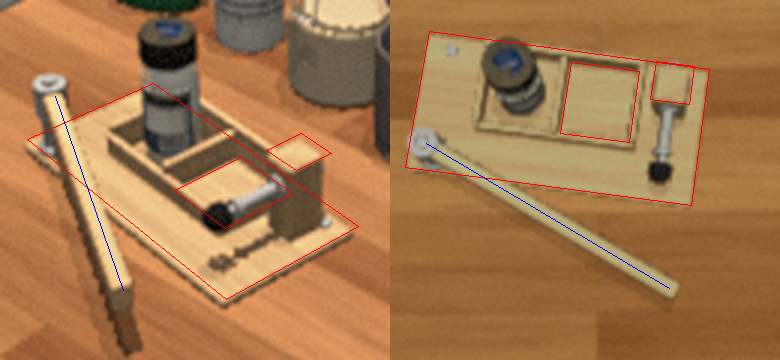

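```bash
cat >> h.py <<'E'
def go(pos,yang,frac=1):
    """shares for the tool pointing down, tool y along world angle yang (deg)"""
    o=observe();A=R.from_rotvec(o["tool_rot"]);y=np.radians(yang)
    Y=np.array([np.cos(y),np.sin(y),0]);Z=np.array([0,0,-1.]);T=R.from_matrix(np.c_[np.cross(Y,Z),Y,Z])
    sh=A.inv().apply(np.array(pos)-o["tool_pos"])/.4
    print("shift",sh.round(4).tolist(),"turn",((A.inv()*T).as_rotvec()/(np.pi/2)).round(4).tolist())
E
python3 - <<'E'
from h import *
go((.44,.2,.25),10);go((.604,-.29,.25),-7)
E
```

```text
shift [-0.8467, -0.7005, -0.0467] turn [0.0, -0.0, 0.6547]
shift [-1.6697, -1.6961, -0.0468] turn [0.0, -0.0, 0.8436]
```

Request:
{"api": "drive_tool", "payload": {"series": [[[-0.847,-0.7,-0.047],[0,0,0.655]],[[-0.847,-0.7,-0.047],[0,0,0.655]],[[-0.847,-0.7,-0.047],[0,0,0.655]],[[-0.847,-0.7,-0.047],[0,0,0.655]],[[-0.847,-0.7,-0.047],[0,0,0.655]],[[-0.847,-0.7,-0.047],[0,0,0.655]],[[-0.847,-0.7,-0.047],[0,0,0.655]],[[-0.847,-0.7,-0.047],[0,0,0.655]],[[-0.847,-0.7,-0.047],[0,0,0.655]],[[-0.847,-0.7,-0.047],[0,0,0.655]]], "claw": 1}}

```text
t: 3.7
tool_pos: [0.443, 0.1945, 0.2509]
tool_rot: [2.029, 2.396, 0.001]
contact_force: [0.1, 0.2, -0.1]
opening: 0.0854
grip_force: 0.0
```

```bash
python3 - <<'E'
from h import *
o=observe();print(o["tool_pos"],o["joint_positions"])
go((.60,-.13,.25),-7);go((.604,-.288,.2),-7)
E
```

```text
[0.44299099 0.19445592 0.25091543] [-0.87219476  0.18258269  0.41077656  1.90414255 -0.08073332  1.06949845
 -0.26345994]
shift [-0.8647, 0.2537, 0.0039] turn [0.0014, 0.0006, 0.183]
shift [-1.2558, 0.1983, 0.1292] turn [0.0014, 0.0006, 0.183]
```

Request:
{"api": "drive_tool", "payload": {"series": [[[-0.12,0.04,0],[0,0,0.09]],[[-0.25,0.08,0],[0,0,0.183]],[[-0.36,0.11,0],[0,0,0.183]],[[-0.48,0.14,0],[0,0,0.183]],[[-0.6,0.18,0],[0,0,0.183]],[[-0.72,0.21,0],[0,0,0.183]],[[-0.84,0.25,0],[0,0,0.183]],[[-0.96,0.24,0],[0,0,0.183]],[[-0.96,0.24,0],[0,0,0.183]],[[-0.96,0.24,0],[0,0,0.183]]]}}

```text
t: 4.7
tool_pos: [0.6011, -0.1626, 0.2498]
tool_rot: [-2.346, -2.089, 0.001]
contact_force: [0.7, -0.1, -0.3]
opening: 0.0853
grip_force: 0.0
```

```bash
cat > wr.py <<'E'
from h import *
def wray(s,o,p):
    f=240/np.tan(np.radians(s["vertical_fov"])/2);v=np.array(p)-[s["cx"],s["cy"]];r=np.hypot(*v);th=r/f
    d=np.r_[v/r*np.sin(th),np.cos(th)];T=np.array(s["T_tool_cam"]);A=R.from_rotvec(o["tool_rot"]).as_matrix()
    return A@T[:3,3]+o["tool_pos"],A@T[:3,:3]@d
def watz(s,o,p,z):
    c,d=wray(s,o,p);return c+d*(z-c[2])/d[2]
def wproj(s,o,X):
    f=240/np.tan(np.radians(s["vertical_fov"])/2);T=np.array(s["T_tool_cam"]);A=R.from_rotvec(o["tool_rot"]).as_matrix()
    x=T[:3,:3].T@(A.T@(np.array(X)-o["tool_pos"])-T[:3,3]);th=np.arctan2(np.hypot(x[0],x[1]),x[2])
    return np.array([s["cx"],s["cy"]])+f*th*x[:2]/np.hypot(x[0],x[1])
E
python3 - <<'E'
from wr import *
np.set_printoptions(precision=4,suppress=True)
o=observe();s=snapshot("wrist");cv2.imwrite("pics/w1.png",s["image"][...,::-1])
print(o["tool_pos"],o["tool_rot"])
for n,z in dict(jar=0,honey_pot=0,bay=.008,stop=.008,rack=0,bar_end=.051,stop_face=.051,jar_in_rack=.008,bar=.051).items():
    for q in place_of(n,s)[:1]: print(n,round(q["score"],2),q["point"],watz(s,o,q["point"],z))
g=silhouettes("jar",s)
if g: yy,xx=np.nonzero(g[0]["region"]);print(xx.min(),xx.max(),yy.min(),yy.max())
E
```

```text
[ 0.6011 -0.1626  0.2498] [-2.3464 -2.0887  0.0006]
jar 0.71 [330.8, 295.9] [ 0.6096 -0.284   0.    ]
honey_pot 0.86 [221.3, 287.9] [ 0.4813 -0.2596 -0.    ]
stop 0.62 [348.0, 76.7] [ 0.652  -0.0415  0.008 ]
bar_end 0.78 [179.6, 87.1] [ 0.4922 -0.0322  0.051 ]
stop_face 0.63 [332.0, 69.6] [ 0.6337 -0.0382  0.051 ]
```

View pics/w1.png

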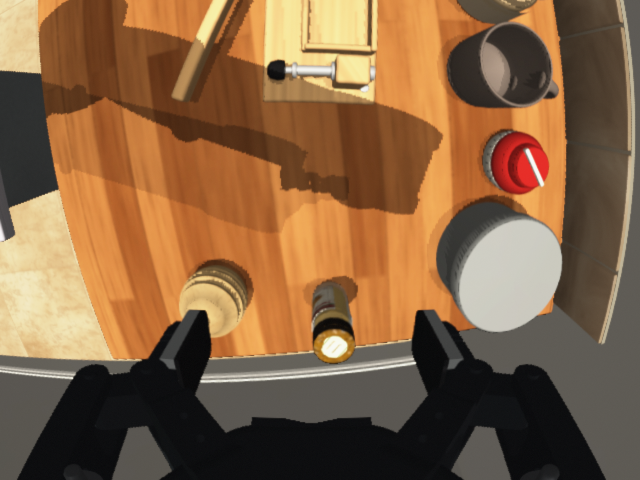

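```bash
python3 - <<'E'
from wr import *
np.set_printoptions(precision=4,suppress=True)
import sys
o=observe();s=snapshot("wrist")
print("cap",watz(s,o,(334,346),.105))
c1,c2=watz(s,o,(265,101),.008),watz(s,o,(376,102),.008);d=c2-c1;print(c1,c2,np.hypot(*d[:2]),np.degrees(np.arctan2(d[1],d[0])))
print("buffer tip",watz(s,o,(268,70),.051))
go((.606,-.287,.13),-7);go((.606,-.287,.056),-7)
E
```

```text
cap [ 0.6083 -0.2818  0.105 ]
[ 0.5655 -0.0552  0.008 ] [ 0.6778 -0.0683  0.008 ] 0.1130753567382496 -6.632528027032689
buffer tip [ 0.5765 -0.03    0.051 ]
shift [-0.3111, 0.0472, 0.3005] turn [0.0001, -0.0, 0.0058]
shift [-0.3111, 0.0472, 0.4855] turn [0.0001, -0.0, 0.0058]
```

Request:
{"api": "drive_tool", "payload": {"series": [[[-0.12,0.02,0.05],[0,0,0]],[[-0.23,0.04,0.1],[0,0,0]],[[-0.306,0.05,0.15],[0,0,0]],[[-0.306,0.05,0.2],[0,0,0]],[[-0.306,0.05,0.26],[0,0,0]],[[-0.306,0.05,0.32],[0,0,0]],[[-0.306,0.05,0.38],[0,0,0]],[[-0.306,0.05,0.44],[0,0,0]],[[-0.306,0.05,0.48],[0,0,0]],[[-0.306,0.05,0.48],[0,0,0]]]}}

```text
t: 6.3
tool_pos: [0.606, -0.2845, 0.0558]
tool_rot: [-2.341, -2.09, 0.003]
contact_force: [-0.2, 0.7, 0.6]
opening: 0.0859
grip_force: 0.0
```

Request:
{"api": "drive_tool", "payload": {"series": [[[0,0,0],[0,0,0]],[[0,0,0],[0,0,0]],[[0,0,0],[0,0,0]],[[0,0,0],[0,0,0]],[[0,0,0],[0,0,0]],[[0,0,0],[0,0,0]],[[0,0,0],[0,0,0]],[[0,0,0],[0,0,0]]], "claw": 0, "newtons": 30}}

```text
t: 7.1
tool_pos: [0.608, -0.2857, 0.0595]
tool_rot: [2.342, 2.091, 0.002]
contact_force: [-0.1, 0.3, 6.6]
opening: 0.0398
grip_force: 30.3
```

```bash
python3 - <<'E'
from wr import *
o=observe();print(o["tool_pos"],o["opening"],o["grip_force"],o["contact_force"])
s=snapshot("wrist");cv2.imwrite("pics/w2.png",s["image"][...,::-1])
E
```

```text
[ 0.60801897 -0.28574886  0.05945332] 0.03975361672387956 30.25857178028673 [-0.11824191  0.27830752  6.59796272]
```

View pics/w2.png

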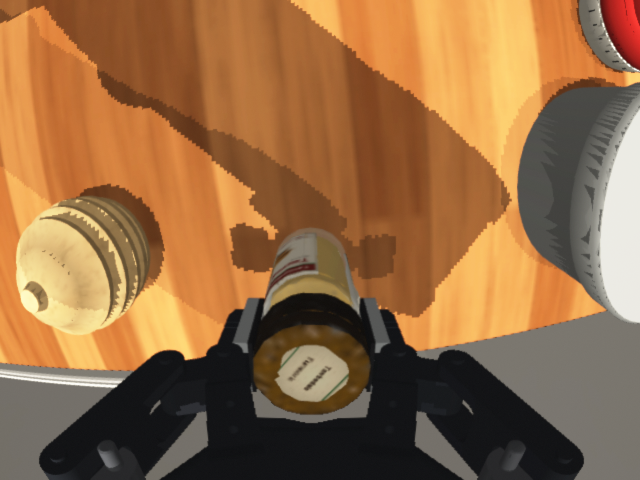

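Request:
{"api": "drive_tool", "payload": {"series": [[[0,0,-0.05],[0,0,0]],[[0,0,-0.1],[0,0,0]],[[0,0,-0.17],[0,0,0]],[[0,0,-0.24],[0,0,0]],[[0,0,-0.32],[0,0,0]],[[0,0,-0.36],[0,0,0]],[[0,0,-0.36],[0,0,0]]]}}

```text
t: 7.85
tool_pos: [0.6084, -0.2862, 0.2052]
tool_rot: [2.34, 2.089, 0.004]
contact_force: [-0.1, 0.1, -1.2]
opening: 0.0398
grip_force: 30.6
```

```bash
python3 - <<'E'
from wr import *
o=observe();print(o["tool_pos"],o["opening"],o["grip_force"],o["contact_force"])
go((.655,-.09,.2),-6.6)
go((.650,.019,.2),-6.6)
E
```

```text
[ 0.60843714 -0.28619201  0.2051744 ] 0.03982843906714031 30.55336434073979 [-0.07837414  0.1357442  -1.17463926]
shift [0.5005, 0.0601, 0.0127] turn [0.0031, 0.0007, 0.0011]
shift [0.7699, 0.0169, 0.0121] turn [0.0031, 0.0007, 0.0011]
```

Request:
{"api": "drive_tool", "payload": {"series": [[[0.1,0.01,0],[0,0,0]],[[0.2,0.02,0],[0,0,0]],[[0.3,0.03,0],[0,0,0]],[[0.4,0.03,0],[0,0,0]],[[0.5,0.02,0],[0,0,0]],[[0.6,0.02,0],[0,0,0]],[[0.7,0.017,0],[0,0,0]],[[0.77,0.017,0],[0,0,0]],[[0.77,0.017,0],[0,0,0]],[[0.77,0.017,0],[0,0,0]]]}}

```text
t: 8.85
tool_pos: [0.6482, 0.0207, 0.2009]
tool_rot: [-2.341, -2.093, 0.002]
contact_force: [0.2, -0.6, -1.1]
opening: 0.0405
grip_force: 30.6
```

```bash
python3 - <<'E'
from wr import *
np.set_printoptions(precision=4,suppress=True)
o=observe();print(o["tool_pos"],o["tool_rot"],o["opening"],o["grip_force"],o["contact_force"])
a=snapshot("scene");b=snapshot("top");o=observe();s=snapshot("wrist");cv2.imwrite("pics/w3.png",s["image"][...,::-1])
for n,z in dict(bay=.008,stop=.008,rack=0,bar_end=.051,stop_face=.051,jar_in_rack=.008,bar=.051).items():
    for q in place_of(n,s)[:1]: print(n,round(q["score"],2),q["point"],watz(s,o,q["point"],z))
for n in("jar","bay"):
  q=[place_of(n,c) for c in(a,b)]
  for c,k in zip((a,b),q):
    if k: print(n,k[0]["score"],k[0]["point"],atz(c,k[0]["point"],.145 if n=="jar" else .008))
E
```

```text
[0.6482 0.0207 0.2009] [-2.3412 -2.0935  0.0025] 0.04046961698504688 30.589640482503455 [ 0.2076 -0.5745 -1.131 ]
bay 0.75 [315.2, 205.2] [0.6516 0.0202 0.008 ]
rack 0.7 [313.2, 171.8] [0.6532 0.0503 0.    ]
bar_end 0.56 [156.5, 288.9] [ 0.4973 -0.0299  0.051 ]
jar_in_rack 0.88 [316.7, 139.5] [0.6598 0.0803 0.008 ]
bar 0.83 [241.5, 62.7] [0.6087 0.1512 0.051 ]
jar 0.96 [284.2, 200.8] [0.6342 0.019  0.145 ]
jar 0.61 [280.1, 229.1] [0.6427 0.021  0.145 ]
bay 0.89 [289.7, 253.3] [0.6481 0.0227 0.008 ]
bay 0.92 [284.8, 241.8] [0.6432 0.0174 0.008 ]
```

View pics/w3.png

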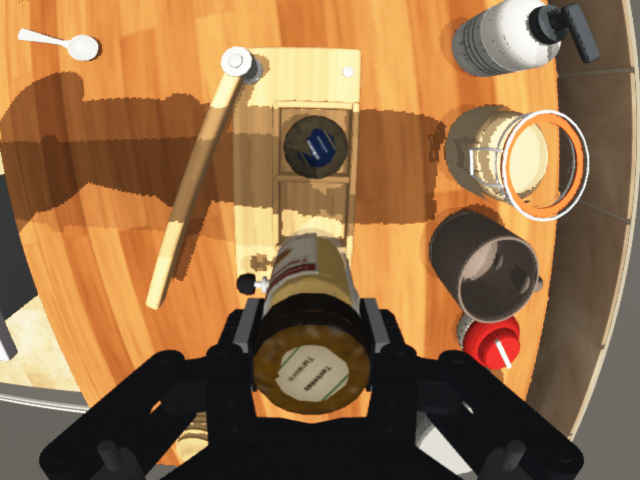

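```bash
python3 - <<'E'
from wr import *
np.set_printoptions(precision=4,suppress=True)
o=observe();s=snapshot("wrist");g=s["image"]
cv2.imwrite("pics/w3c.png",cv2.resize(g[40:300,220:370][...,::-1],None,fx=2.3,fy=2.3,interpolation=cv2.INTER_CUBIC))
print(o["tool_pos"],watz(s,o,(360,50),.008),watz(s,o,(314,179),.033))
t=-.1155
def W(X,p=(.6535,.050)): 
    c,n=np.cos(t),np.sin(t); return [p[0]+c*X[0]-n*X[1],p[1]+n*X[0]+c*X[1],X[2]]
im=g[...,::-1].copy()
def mm(pts,col): 
    for i in range(len(pts)):
        q=[np.linspace(0,1,12)[:,None]*(np.array(pts[(i+1)%len(pts)])-pts[i])+pts[i]][0]
        cv2.polylines(im,[np.array([wproj(s,o,W(x)) for x in q]).round().astype(np.int32)],False,col,1)
mm([(-.075,-.117,.008),(.04,-.117,.008),(.04,.117,.008),(-.075,.117,.008)],(0,0,255))
mm([(.03,-.06,.033),(-.03,-.06,.033),(-.03,-.003,.033),(.03,-.003,.033)],(255,0,0))
mm([(.03,.06,.033),(-.03,.06,.033),(-.03,.003,.033),(.03,.003,.033)],(255,0,0))
cv2.imwrite("pics/w3d.png",cv2.resize(im[30:300,200:420],None,fx=2.2,fy=2.2,interpolation=cv2.INTER_CUBIC))
E
```

```text
[0.6489 0.0199 0.2021] [0.7078 0.1598 0.008 ] [0.6541 0.0503 0.033 ]
```

View pics/w3d.png

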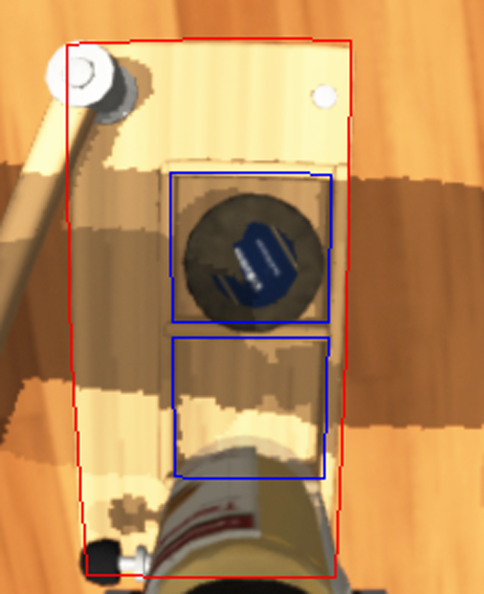

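```bash
python3 - <<'E'
from wr import *
o=observe();s=snapshot("wrist")
print(o["tool_pos"],watz(s,o,(311.5,366.5),o["tool_pos"][2]+.0455),o["t"]);go((.650,.0195,.071),-6.6)
E
```

```text
[0.64886797 0.01991842 0.20211896] [0.64880847 0.02467122 0.24761896] 9.6
shift [-0.0007, 0.003, 0.3278] turn [0.0, -0.0, 0.0012]
```

Request:
{"api": "drive_tool", "payload": {"series": [[[-0.008,0.002,0.04],[0,0,0]],[[-0.008,0.002,0.09],[0,0,0]],[[-0.008,0.002,0.14],[0,0,0]],[[-0.008,0.002,0.19],[0,0,0]],[[-0.008,0.002,0.24],[0,0,0]],[[-0.008,0.002,0.28],[0,0,0]],[[-0.008,0.002,0.3],[0,0,0]],[[-0.008,0.002,0.315],[0,0,0]],[[-0.008,0.002,0.325],[0,0,0]],[[-0.008,0.002,0.325],[0,0,0]]]}}

```text
t: 10.65
tool_pos: [0.6494, 0.0166, 0.0721]
tool_rot: [2.344, 2.092, 0.0]
contact_force: [-0.2, -0.5, -1.7]
opening: 0.0402
grip_force: 30.6
```

Request:
{"api": "drive_tool", "payload": {"series": [[[0,0,0.003],[0,0,0]],[[0,0,0.006],[0,0,0]],[[0,0,0.008],[0,0,0]],[[0,0,0.008],[0,0,0]]]}}

```text
t: 11.05
tool_pos: [0.6493, 0.0167, 0.069]
tool_rot: [2.344, 2.092, 0.0]
contact_force: [0.0, -0.9, -1.5]
opening: 0.0404
grip_force: 30.6
```

Request:
{"api": "drive_tool", "payload": {"series": [[[0,0,0.002],[0,0,0]],[[0,0,0.004],[0,0,0]],[[0,0,0.006],[0,0,0]],[[0,0,0.006],[0,0,0]]]}}

```text
t: 11.45
tool_pos: [0.6494, 0.0166, 0.0674]
tool_rot: [-2.344, -2.092, -0.001]
contact_force: [-2.5, 0.2, 9.7]
opening: 0.0404
grip_force: 31.6
```

Request:
{"api": "drive_tool", "payload": {"series": [[[0,0,0],[0,0,0]],[[0,0,0],[0,0,0]],[[0,0,0],[0,0,0]],[[0,0,0],[0,0,0]],[[0,0,0],[0,0,0]],[[0,0,0],[0,0,0]]], "claw": 0.9}}

```text
t: 12.05
tool_pos: [0.6493, 0.0166, 0.0664]
tool_rot: [-2.344, -2.092, 0.0]
contact_force: [0.4, 0.6, -0.1]
opening: 0.077
grip_force: 0.0
```

Request:
{"api": "drive_tool", "payload": {"series": [[[0,0,-0.04],[0,0,0]],[[0,0,-0.1],[0,0,0]],[[0,0,-0.2],[0,0,0]],[[0,0,-0.3],[0,0,0]],[[0,0,-0.4],[0,0,0]],[[0,0,-0.45],[0,0,0]],[[0,0,-0.45],[0,0,0]]]}}

```text
t: 12.75
tool_pos: [0.6511, 0.016, 0.2516]
tool_rot: [2.341, 2.089, 0.009]
contact_force: [-0.3, -0.2, -0.3]
opening: 0.0769
grip_force: 0.0
```

```bash
python3 - <<'E'
from wr import *
np.set_printoptions(precision=4,suppress=True)
o=observe();print(o["tool_pos"],o["opening"],o["contact_force"])
a=snapshot("scene");b=snapshot("top");o=observe();s=snapshot("wrist")
im=cv2.resize(a["image"][180:320,200:350][...,::-1],None,fx=3,fy=3,interpolation=cv2.INTER_CUBIC)
cv2.imwrite("pics/rel.png",np.hstack([im,cv2.resize(s["image"][:,180:500][...,::-1],(280,420))]))
for n,z in dict(jar=.008,jar_in_rack=.008,bar_end=.051,bar=.051,stop_face=.051).items():
    for nm,c in zip("abw",(a,b,s)):
        for q in place_of(n,c)[:1]: print(n,nm,round(q["score"],2),(watz(s,o,q["point"],z) if c is s else atz(c,q["point"],z)))
E
```

```text
[0.6511 0.016  0.2516] 0.07692572345981977 [-0.3046 -0.1645 -0.2692]
jar a 0.71 [0.6422 0.0189 0.008 ]
jar b 0.57 [0.6498 0.0132 0.008 ]
jar w 0.87 [0.6487 0.0181 0.008 ]
jar_in_rack a 0.89 [0.6507 0.0719 0.008 ]
jar_in_rack w 0.56 [0.6574 0.0812 0.008 ]
bar_end a 0.67 [ 0.4908 -0.0441  0.051 ]
bar_end b 0.71 [ 0.4998 -0.0307  0.051 ]
bar_end w 0.94 [ 0.4944 -0.0351  0.051 ]
bar w 0.98 [0.6103 0.15   0.051 ]
stop_face a 0.64 [ 0.6291 -0.0426  0.051 ]
stop_face b 0.81 [ 0.6409 -0.0418  0.051 ]
stop_face w 0.81 [ 0.6343 -0.0358  0.051 ]
```

View pics/rel.png

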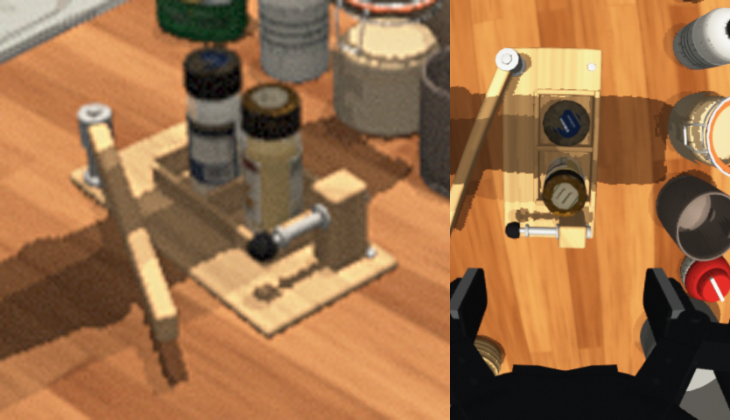

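```bash
cat >> h.py <<'E'
PIN=np.array([.607,.1505]);YAW=-.1155
def barpose(th,gap,r=.212):
    a=YAW-th;return PIN+np.array([[np.cos(a),-np.sin(a)],[np.sin(a),np.cos(a)]])@[-.007-.0145-gap,-r],np.degrees(a)
def push(th,gap,z=.036):
    p,a=barpose(th,gap);print(th,gap,p,end=" ");go((*p,z),a)
E
python3 -c "
from h import *
push(.43,.015,.25);push(.43,.015,.036)"
```

```text
0.43 0.015 [ 0.46580205 -0.01179415] shift [-0.1225, -0.4478, -0.0087] turn [0.0, -0.0, 0.275]
0.43 0.015 [ 0.46580205 -0.01179415] shift [-0.1225, -0.4479, 0.5263] turn [0.0, -0.0, 0.275]
```

Request:
{"api": "drive_tool", "payload": {"series": [[[-0.03,-0.11,0],[0,0,0.07]],[[-0.06,-0.22,0],[0,0,0.14]],[[-0.09,-0.33,0],[0,0,0.21]],[[-0.122,-0.42,0],[0,0,0.275]],[[-0.122,-0.448,0],[0,0,0.275]],[[-0.122,-0.448,0],[0,0,0.275]],[[-0.122,-0.448,0],[0,0,0.275]],[[-0.122,-0.448,0],[0,0,0.275]]], "claw": 0, "newtons": 20}}

```text
t: 14.45
tool_pos: [0.4671, -0.0113, 0.2467]
tool_rot: [2.736, 1.542, 0.001]
contact_force: [-0.2, 0.5, -1.0]
opening: -0.0001
grip_force: 0.0
```

```bash
python3 - <<'E'
from wr import *
np.set_printoptions(precision=4,suppress=True)
o=observe();print(o["tool_pos"],o["opening"],o["contact_force"])
s=snapshot("wrist");cv2.imwrite("pics/w4.png",s["image"][...,::-1])
for n in("bar_end","bar"):
    for q in place_of(n,s)[:1]:print(n,q["score"],q["point"],watz(s,o,q["point"],.051))
push(.43,.015)
E
```

```text
[ 0.4671 -0.0113  0.2467] -0.00012042432919934024 [-0.2236  0.4735 -0.9624]
bar_end 0.69 [348.2, 211.5] [ 0.4952 -0.0331  0.051 ]
0.43 0.015 [ 0.4658 -0.0118] shift [-0.0009, -0.0016, 0.526] turn [0.0003, 0.0005, 0.0002]
```

View pics/w4.png

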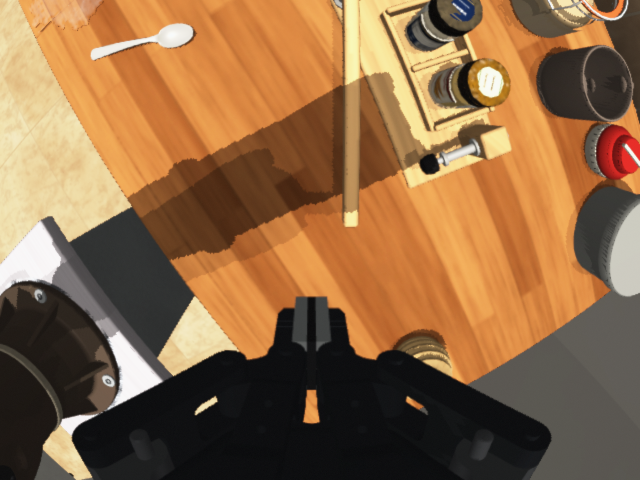

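Request:
{"api": "drive_tool", "payload": {"series": [[[0,0,0.1],[0,0,0]],[[0,0,0.2],[0,0,0]],[[0,0,0.3],[0,0,0]],[[0,0,0.4],[0,0,0]],[[0,0,0.47],[0,0,0]],[[0,0,0.52],[0,0,0]],[[0,0,0.525],[0,0,0]],[[0,0,0.525],[0,0,0]]]}}

```text
t: 15.4
tool_pos: [0.4659, -0.012, 0.0363]
tool_rot: [-2.738, -1.541, 0.002]
contact_force: [-0.5, -0.9, 1.1]
opening: 0.0001
grip_force: 0.0
```

```bash
python3 -c "
from h import *
o=observe();print(o['tool_pos'],o['contact_force'])
for t,g in((.43,0),(.38,0),(.33,0),(.28,0),(.23,0),(.18,0)):push(t,g)"
```

```text
[ 0.4658672  -0.0119626   0.03633258] [-0.49433397 -0.93952951  1.13825561]
0.43 0 [ 0.47862507 -0.01957683] shift [0.0003, 0.0371, 0.0008] turn [-0.0004, 0.0006, -0.0002]
0.38 0 [ 0.48728581 -0.02578035] shift [-0.0017, 0.0637, 0.0008] turn [-0.0004, 0.0006, -0.032]
0.33 0 [ 0.49624576 -0.03154326] shift [-0.0024, 0.0903, 0.0008] turn [-0.0004, 0.0006, -0.0638]
0.28 0 [ 0.50548255 -0.03685116] shift [-0.0018, 0.1169, 0.0008] turn [-0.0004, 0.0006, -0.0957]
0.23 0 [ 0.51497308 -0.04169078] shift [0.0002, 0.1435, 0.0007] turn [-0.0004, 0.0006, -0.1275]
0.18 0 [ 0.52469362 -0.04605002] shift [0.0035, 0.1699, 0.0007] turn [-0.0004, 0.0006, -0.1593]
```

Request:
{"api": "drive_tool", "payload": {"series": [[[0,0.02,0],[0,0,0]],[[0,0.037,0],[0,0,0]],[[-0.001,0.05,0],[0,0,-0.016]],[[-0.002,0.064,0],[0,0,-0.032]],[[-0.002,0.077,0],[0,0,-0.048]],[[-0.002,0.09,0],[0,0,-0.064]],[[-0.002,0.104,0],[0,0,-0.08]],[[-0.002,0.117,0],[0,0,-0.096]],[[-0.001,0.13,0],[0,0,-0.112]],[[0,0.144,0],[0,0,-0.128]]]}}

```text
t: 16.4
tool_pos: [0.5153, -0.0415, 0.0364]
tool_rot: [-2.567, -1.811, 0.0]
contact_force: [-2.7, 4.4, 2.3]
opening: 0.0003
grip_force: 1.9
```

```bash
cat > st.py <<'E'
from wr import *
o=observe();A=R.from_rotvec(o['tool_rot'])
print(o['t'],o['tool_pos'],"F tool",A.inv().apply(o['contact_force']).round(2),"M",np.round(o['wrist_torque'],2))
# which theta would the bar have if touching
for th in np.arange(.3,-.01,-.01):
    p,a=barpose(th,0)
    n=np.array([np.cos(np.radians(a)),np.sin(np.radians(a))])
    if (np.array(o['tool_pos'][:2])-p)@n<0: print("theta nominal",th);break
E
python3 st.py; python3 -c "
from h import *
s=snapshot('scene');b=snapshot('top')
for c in(s,b):
    for q in place_of('bar_end',c)[:1]:print(q['score'],atz(c,q['point'],.051))
for t in(.2,.18,.16,.14,.12,.1,.08):push(t,0)"
```

```text
16.4 [ 0.51525581 -0.04153447  0.0364237 ] F tool [ 3.19 -4.05 -2.27] M [ 0.66  0.5  -0.02]
theta nominal 0.21999999999999992
0.56 [ 0.52887241 -0.05856913  0.051     ]
0.2 0 [ 0.52077934 -0.04436469] shift [-0.0007, 0.0138, 0.0015] turn [0.001, 0.0003, -0.0189]
0.18 0 [ 0.52469362 -0.04605002] shift [-0.0014, 0.0244, 0.0015] turn [0.001, 0.0003, -0.0316]
0.16 0 [ 0.52864082 -0.04765673] shift [-0.0018, 0.035, 0.0015] turn [0.001, 0.0003, -0.0443]
0.14 0 [ 0.53261936 -0.04918418] shift [-0.002, 0.0457, 0.0015] turn [0.001, 0.0003, -0.0571]
0.12 0 [ 0.53662765 -0.05063176] shift [-0.002, 0.0563, 0.0016] turn [0.001, 0.0003, -0.0698]
0.1 0 [ 0.54066409 -0.05199888] shift [-0.0019, 0.067, 0.0016] turn [0.001, 0.0003, -0.0825]
0.08 0 [ 0.54472707 -0.05328501] shift [-0.0014, 0.0776, 0.0016] turn [0.001, 0.0003, -0.0953]
```

Request:
{"api": "drive_tool", "payload": {"series": [[[0,0.007,0],[0,0,-0.01]],[[-0.001,0.014,0],[0,0,-0.019]],[[-0.001,0.019,0],[0,0,-0.025]],[[-0.001,0.024,0],[0,0,-0.032]],[[-0.001,0.03,0],[0,0,-0.038]],[[-0.002,0.035,0],[0,0,-0.044]],[[-0.002,0.04,0],[0,0,-0.05]],[[-0.002,0.045,0],[0,0,-0.057]],[[-0.002,0.045,0],[0,0,-0.057]]]}}

```text
t: 17.5
tool_pos: [0.532, -0.0485, 0.0365]
tool_rot: [2.485, 1.922, 0.0]
contact_force: [-3.4, -1.5, -1.0]
opening: 0.0001
grip_force: 1.3
```

```bash
python3 st.py; python3 -c "
from h import *
for t in(.14,.12,.1,.08,.06,.04,.02):push(t,0)"
```

```text
17.5 [ 0.53201746 -0.04845262  0.03647132] F tool [-2.34 -2.95  1.04] M [-0.18  0.58 -0.04]
theta nominal 0.13999999999999985
0.14 0 [ 0.53261936 -0.04918418] shift [-0.0014, 0.0019, 0.0012] turn [0.0002, 0.0, 0.0007]
0.12 0 [ 0.53662765 -0.05063176] shift [-0.0024, 0.0125, 0.0012] turn [0.0002, 0.0, -0.012]
0.1 0 [ 0.54066409 -0.05199888] shift [-0.0031, 0.0232, 0.0012] turn [0.0002, 0.0, -0.0247]
0.08 0 [ 0.54472707 -0.05328501] shift [-0.0037, 0.0338, 0.0012] turn [0.0002, 0.0, -0.0375]
0.06 0 [ 0.54881495 -0.05448963] shift [-0.004, 0.0444, 0.0012] turn [0.0002, 0.0, -0.0502]
0.04 0 [ 0.55292611 -0.05561226] shift [-0.0042, 0.0551, 0.0012] turn [0.0002, 0.0, -0.0629]
0.02 0 [ 0.55705889 -0.05665245] shift [-0.0041, 0.0657, 0.0012] turn [0.0002, 0.0, -0.0757]
```

Request:
{"api": "drive_tool", "payload": {"series": [[[0,0.0025,0],[0,0,-0.003]],[[0,0.005,0],[0,0,-0.006]],[[0,0.0075,0],[0,0,-0.009]],[[-0.001,0.01,0],[0,0,-0.012]],[[-0.001,0.0125,0],[0,0,-0.015]],[[-0.001,0.015,0],[0,0,-0.018]],[[-0.001,0.0175,0],[0,0,-0.021]],[[-0.001,0.02,0],[0,0,-0.024]]]}}

```text
t: 18.3
tool_pos: [0.5393, -0.0508, 0.0365]
tool_rot: [2.449, 1.968, -0.0]
contact_force: [-4.7, -1.8, -1.1]
opening: -0.0001
grip_force: 1.9
```

```bash
python3 st.py; python3 - <<'E'
from h import *
s=snapshot("scene")
for n in("bar_end","stop_face"):
    for q in place_of(n,s)[:1]:print(n,q["score"],atz(s,q["point"],.051))
E
```

```text
18.3 [ 0.53934467 -0.05076154  0.0365021 ] F tool [-2.73 -4.25  1.07] M [-0.3   0.88 -0.07]
theta nominal 0.09999999999999981
bar_end 0.63 [ 0.55813783 -0.06553949  0.051     ]
stop_face 0.83 [ 0.63104463 -0.03640042  0.051     ]
```

Request:
{"api": "drive_tool", "payload": {"series": [[[0,0.00125,0],[0,0,-0.0015]],[[0,0.0025,0],[0,0,-0.003]],[[0,0.00375,0],[0,0,-0.0045]],[[0,0.005,0],[0,0,-0.006]],[[0,0.00625,0],[0,0,-0.0075]],[[0,0.0075,0],[0,0,-0.009]]]}}

```text
t: 19.05
tool_pos: [0.5423, -0.0514, 0.0365]
tool_rot: [2.435, 1.985, 0.0]
contact_force: [-3.5, -2.4, -0.3]
opening: -0.0004
grip_force: 1.9
```

Request:
{"api": "drive_tool", "payload": {"series": [[[0,0.00125,0],[0,0,-0.0015]],[[0,0.0025,0],[0,0,-0.003]],[[0,0.00375,0],[0,0,-0.0045]],[[0,0.005,0],[0,0,-0.006]]]}}

```text
t: 19.45
tool_pos: [0.5439, -0.0518, 0.0365]
tool_rot: [-2.425, -1.996, 0.0]
contact_force: [-5.6, -2.4, 1.1]
opening: -0.0004
grip_force: 2.5
```

Request:
{"api": "drive_tool", "payload": {"series": [[[0,0.001,0],[0,0,-0.001]],[[0,0.002,0],[0,0,-0.002]],[[0,0.003,0],[0,0,-0.003]],[[0,0.004,0],[0,0,-0.004]]]}}

```text
t: 19.85
tool_pos: [0.5453, -0.0522, 0.0365]
tool_rot: [-2.419, -2.004, 0.001]
contact_force: [-5.6, -2.5, 2.5]
opening: 0.0001
grip_force: 2.7
```

Request:
{"api": "drive_tool", "payload": {"series": [[[0,0.001,0],[0,0,-0.001]],[[0,0.002,0],[0,0,-0.002]],[[0,0.003,0],[0,0,-0.003]]]}}

```text
t: 20.15
tool_pos: [0.5464, -0.0525, 0.0365]
tool_rot: [-2.414, -2.009, 0.001]
contact_force: [-6.5, -3.1, 3.2]
opening: 0.0
grip_force: 2.8
```

Request:
{"api": "drive_tool", "payload": {"series": [[[0,0.001,0],[0,0,-0.001]],[[0,0.002,0],[0,0,-0.002]],[[0,0.002,0],[0,0,-0.002]]]}}

```text
t: 20.45
tool_pos: [0.5472, -0.0528, 0.0365]
tool_rot: [-2.411, -2.013, 0.001]
contact_force: [-5.9, -2.2, 1.4]
opening: 0.0001
grip_force: 2.8
```

```bash
python3 st.py
```

```text
20.45 [ 0.54720224 -0.05276881  0.03648263] F tool [-3.19 -5.46 -1.44] M [-0.56  1.2  -0.04]
theta nominal 0.059999999999999776
```

Request:
{"api": "drive_tool", "payload": {"series": [[[0,0.001,0],[0,0,-0.001]],[[0,0.002,0],[0,0,-0.002]],[[0,0.002,0],[0,0,-0.002]]]}}

```text
t: 20.75
tool_pos: [0.5479, -0.0529, 0.0365]
tool_rot: [-2.408, -2.017, 0.001]
contact_force: [-5.3, -2.7, 2.3]
opening: 0.0001
grip_force: 2.9
```

Request:
{"api": "drive_tool", "payload": {"series": [[[0,0.001,0],[0,0,-0.001]],[[0,0.002,0],[0,0,-0.002]],[[0,0.002,0],[0,0,-0.002]]]}}

```text
t: 21.05
tool_pos: [0.5486, -0.0531, 0.0365]
tool_rot: [-2.405, -2.02, 0.001]
contact_force: [-6.9, -2.7, 1.6]
opening: -0.0001
grip_force: 3.0
```

Request:
{"api": "drive_tool", "payload": {"series": [[[0,0.001,0],[0,0,-0.001]],[[0,0.002,0],[0,0,-0.002]],[[0,0.002,0],[0,0,-0.002]]]}}

```text
t: 21.35
tool_pos: [0.5493, -0.0533, 0.0364]
tool_rot: [-2.402, -2.024, 0.002]
contact_force: [-7.2, -3.5, 2.4]
opening: -0.0001
grip_force: 3.2
```

```bash
python3 st.py
```

```text
21.35 [ 0.54926031 -0.05333557  0.03644635] F tool [-4.66 -6.51 -2.43] M [-0.67  1.35 -0.1 ]
theta nominal 0.04999999999999977
```

Request:
{"api": "drive_tool", "payload": {"series": [[[0,0.001,0],[0,0,-0.001]],[[0,0.002,0],[0,0,-0.002]],[[0,0.002,0],[0,0,-0.002]]]}}

```text
t: 21.65
tool_pos: [0.5494, -0.0534, 0.0364]
tool_rot: [-2.398, -2.027, 0.003]
contact_force: [-9.2, -2.4, 4.9]
opening: 0.0001
grip_force: 4.4
```

Request:
{"api": "drive_tool", "payload": {"series": [[[0,0.001,0],[0,0,-0.001]],[[0,0.002,0],[0,0,-0.002]],[[0,0.002,0],[0,0,-0.002]]]}}

```text
t: 21.95
tool_pos: [0.5496, -0.0535, 0.0364]
tool_rot: [-2.394, -2.03, 0.004]
contact_force: [-11.5, -2.3, 7.1]
opening: -0.0001
grip_force: 5.5
```

Request:
{"api": "drive_tool", "payload": {"series": [[[0,0.001,0],[0,0,0]],[[0,0.001,0],[0,0,0]],[[0,0.001,0],[0,0,0]],[[0,0.001,0],[0,0,0]],[[0,0.001,0],[0,0,0]],[[0,0.001,0],[0,0,0]]]}}

```text
t: 22.55
tool_pos: [0.5496, -0.0535, 0.0363]
tool_rot: [-2.394, -2.03, 0.004]
contact_force: [-12.7, -3.1, 8.2]
opening: -0.0001
grip_force: 6.1
```

```bash
python3 st.py
```

```text
22.55 [ 0.54962422 -0.05348477  0.03633686] F tool [ -5.14 -12.09  -8.12] M [-0.55  2.45 -0.01]
theta nominal 0.04999999999999977
```

Request:
{"api": "drive_tool", "payload": {"series": [[[0,0.0005,0],[0,0,0]],[[0,0,0],[0,0,0]],[[0,-0.005,0],[0,0,0]],[[0,-0.01,0],[0,0,0]],[[0,-0.03,0],[0,0,0]],[[0,-0.06,0],[0,0,0]],[[0,-0.1,0],[0,0,0]],[[0,-0.12,-0.05],[0,0,0]],[[0,-0.12,-0.15],[0,0,0]],[[0,-0.12,-0.25],[0,0,0]]]}}

```text
t: 23.55
tool_pos: [0.5032, -0.045, 0.1373]
tool_rot: [-2.394, -2.032, 0.002]
contact_force: [1.9, 0.9, 0.2]
opening: -0.0002
grip_force: 0.0
```

Request:
{"api": "drive_tool", "payload": {"series": [[[0,0,-0.1],[0,0,0]],[[0,0,-0.2],[0,0,0]],[[0,0,-0.25],[0,0,0]],[[0,0,-0.25],[0,0,0]],[[0,0,-0.25],[0,0,0]]]}}

```text
t: 24.05
tool_pos: [0.5043, -0.0448, 0.2363]
tool_rot: [-2.395, -2.033, -0.002]
contact_force: [0.1, 0.3, -1.0]
opening: -0.0004
grip_force: 0.0
```

```bash
python3 - <<'E'
from wr import *
np.set_printoptions(precision=4,suppress=True)
o=observe();print(o["t"],o["tool_pos"],o["contact_force"])
a=snapshot("scene");b=snapshot("top");o=observe();s=snapshot("wrist")
for n,z in dict(jar=.008,jar_in_rack=.008,bar_end=.051,honey_pot=0,mug=0).items():
    for nm,c in zip("abw",(a,b,s)):
        for q in place_of(n,c)[:1]: print(n,nm,round(q["score"],2),(watz(s,o,q["point"],z) if c is s else atz(c,q["point"],z)))
for th in(.03,.05,.07): p,_=barpose(th,-.0215,.215);print(th,p)
E
```

```text
24.05 [ 0.5043 -0.0448  0.2363] [ 0.0806  0.3135 -0.9648]
jar a 0.77 [0.6421 0.0186 0.008 ]
jar w 0.67 [0.6491 0.0159 0.008 ]
jar_in_rack a 0.87 [0.658  0.0804 0.008 ]
jar_in_rack b 0.64 [0.656  0.0849 0.008 ]
jar_in_rack w 0.65 [0.6581 0.0832 0.008 ]
bar_end a 0.9 [ 0.5669 -0.0739  0.051 ]
bar_end w 0.81 [ 0.5675 -0.0613  0.051 ]
honey_pot a 0.79 [ 0.4714 -0.2659  0.    ]
honey_pot b 0.64 [ 0.4758 -0.2628  0.    ]
mug a 0.72 [ 0.819  -0.0408  0.    ]
mug b 0.71 [ 0.8192 -0.0445  0.    ]
mug w 0.58 [ 0.8189 -0.0474  0.    ]
0.03 [ 0.5758 -0.0622]
0.05 [ 0.5716 -0.0616]
0.07 [ 0.5673 -0.0608]
```

```bash
python3 -c "
from workcell import *
print(job_done())"
```

```text
the job is handed in; nothing more can be done
None
```

I handed the job in: the jar stands released in the empty bay, and the bar was pressed shut with about 12 N by hand and left resting against the stop. The hand-in call gave no verdict, so I can't confirm it was judged a success.

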